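# Clear the game board and set out the next game

## Robot

A 7-joint arm with a two-finger parallel gripper is mounted at the origin on the work surface. World frame = base frame: x ahead of the robot, y to its left, z up, the work surface at z = 0. Lengths are in m, angles in rad, forces in N, time in s.
With the tool pointing down it reaches from about 0.425 to 0.875 m from the base axis. Payload 8.4 kg.
Tool frame: the origin (TCP) lies at the very end of the fingers, on their centre line; the grasp point (between the pads) lies 19 mm behind it; z points along the fingers, y is the line along which they close (so a half turn about z gives the same grasp; the last joint's range is limited). The gripper opens to 87 mm and grips with 3 to 60 N. Pads are 19 mm wide; open, the fingers measure 117 mm over their backs; the gripper's body (75 mm by 190 mm) begins 51 mm behind the grasp point.
Start: joints at [1.152, 0.333, 0.04, 1.465, -0.013, 1.343, -0.059], TCP at [0.204, -0.617, 0.223] pointing down, gripper open.
Joint ranges: [-2.58, 2.58], [-0.38, 2.09], [-1.3, 1.39], [0.25, 2.4], [-1.5, 4.64], [0.08, 2.09], [-2.65, 2.65]. Speed limits (rad/s): [2.22, 2.22, 2.79, 2.79, 3.14, 3.14, 3.14].

## Interface

Orientations are given as a unit quaternion [x, y, z, w].
In Python, from station import sense, grab_frame, finish_job, outline_of gives the robot as it stands.
- The arm moves only by the tool send_rows, never from a script. Its argument "plan" is a list that holds one entry, the list of rows, each a list of 6 numbers: the shift along the tool's x, y, z in m, then the turn, a rotation vector about the tool's x, y, z in rad. A call has 1 to 12 rows; each row shifts and turns the commanded pose from where the row before left it, along the tool's axes as they then stand; what a row does not reach is not made up. A row lasts 1/12 s, in which the tool goes at most 41.7 mm and 7.16 degrees, less where a joint would pass 70% of its speed; a pose out of reach is approached as far as the arm can. A call is refused whole if a number of a shift passes 0.0417 or a number of a turn 0.125, either way. A call with a gripper value outside its range is refused whole. "jaw" is the finger opening in m, from 0 to 0.087, set as the call begins (left out, the last holds). The fingers move at their own pace and stop on an object; "force" is the grip in N (left out, the last holds). Time passes only in rows, so rows that do not move let the fingers close. It gives the time, the measured TCP pose, the force, the opening and the grip force at its end, in the units of the state.
- sense(): the state, without advancing time (a new reading comes with each control period).
- grab_frame(name): name is "scene" or "top" or "wrist"; returns a dict with "img" (420x560x3 uint8, red, green, blue), "intrinsics" (3x3 intrinsics, pixels), "dist" ([k1, k2, p1, p2, k3] as OpenCV has them; the pictures are not rectified), "xyz" and "attitude" of the camera in the world; the wrist camera has in their place "tool_from_camera" (4x4, takes a point from camera to tool coordinates, whose origin is the TCP and whose axes are the flange's). Camera axes: x right, y down, z forward; pixel columns grow to the right and rows downward; lengths in m; the calibration is good to about 2 mm. A picture is of the moment at which its call begins: read the wrist's pose just before it. There is no depth.
- finish_job(): hands the job in; it is judged then, once.
Trained networks look in a picture, given as the dict that the camera call returned (one of the last four; its "shot" number tells which), for a name from the list of things; names that differ only in an ending like _2 or _b are one class to them, and where a whole thing is asked for, a point or a joint stands for the part that bears it (a point fixed in the world has none). Each returns a list of dicts, best first, with "conf" (0 to 1); they miss things now and then, are a little off and sometimes report something else, mostly with a low value. They report only what shows in the picture. A call takes as long as a camera call. They do not tell look-alikes from the thing itself.
- outline_of(picture, label): "region" (420x560 bool, what is visible of it) and "box" ([centre column, centre row, width, height] in pixels, round what is visible of it).
The state is a dict: "time": time; "q": joint angles; "joint_velocities": joint speeds; "joint_efforts": joint torques, N m; "eef_pos": TCP position; "tcp_rot": TCP orientation; "contact_force": force on the tool from outside, world axes, zero at the start; "ft_torque": the same for the moment, N m; "finger_gap": finger opening in m; "grasp_force": force on a finger pad.
Only numpy, scipy, OpenCV 4.12 (cv2) and the standard library are available. Lean on these libraries where they do the work, as an engineer would, in place of code of your own. Each camera call takes 0.05 s, during which the arm holds its last target. There are 200 camera calls.

## Task

Take the wooden block from its cork mat and, holding it down on the game board, wipe every counter off the board's open edge into the trough (never touch the counters with the fingers), then put the block back on its mat. After that tip the shortest game box out of the rack by its top edge until it leans on the rack's front rail, and from there take it and stand it upright in the middle of the cleared board. Leave the other boxes and everything else where they are.

Things in the scene. Friction and masses are not known exactly. Their poses are not given: they have to be found in the camera images.
- board: Fixed wooden game board with a trough. Origin at table level; z up. The playing surface is 45 mm above the table and spans x -105 to +105, y -130 to +150 mm in this frame. Rims 8 mm high above the surface and 12 mm wide stand outside it along both x sides and along the +y end. The edge at y = -130 mm is open and drops into the trough
- board_mid (a point): The middle of the playing surface, on the surface (x 0, y +10 mm in the board's frame)
- board_trough (a point): Centre of the trough's floor, 5 mm above the table. The trough is part of the board: inside 100 mm wide (board y -230 to -130) by 218 mm long (along board x), outer walls 50 mm high above the table
- scraper: Loose wooden wiping block, a plain bar 140 x 50 x 50 mm (about 0.2 kg) with a felt strip, lying on the cork mat at the start. Origin at its centre, x along its 140 mm length
- mat: Fixed cork mat 200 x 100 x 4 mm, the block's place. Origin at the centre of its underside, on the table; x along its length
- rack: Fixed wooden rack holding four upright boxes along its y axis, tightly (2.5 mm between neighbours). Origin at the centre of its footprint at table level; x runs from the open front (robot side) to the back, z up. Floor 12 mm high, 130 mm deep (x). Side walls 160 mm high, 8 mm thick, at y = +-99 mm. Back rail at x 59 to 65 mm only up to 42 mm height: above it the boxes' backs are free
- rack_lip (a point): Middle of the top of the 6 mm high lip (8 mm wide) along the front of the rack's floor, 18 mm above the table, 60 mm in front of the rack's origin; it keeps a box's foot from sliding forward
- rack_rail (a point): Middle of the rack's round front rail, 12 mm thick, along the rack's y, 121 mm in front of its origin, 82 mm above the table. A box tipped forward past its balance (about 31 degrees) comes to rest on it, leaning about 42 degrees, its foot still behind the lip
- short_box: The shortest of the four cardboard game boxes in the rack: 110 deep (x) x 45 thick (y) x 180 mm high (z), 0.22 to 0.42 kg. Origin at the centre of its underside; its front face (spine) is at x = -55 mm, its back at +55 mm. Which of the four slots it stands in varies
- tall_box0: One of the other game boxes, 110 x 45 x 205 mm high, same make and colour as the short one, origin at the centre of its underside. It stays in the rack
- tall_box1: One of the other game boxes, 110 x 45 x 210 mm high, same make and colour as the short one, origin at the centre of its underside. It stays in the rack
- tall_box2: One of the other game boxes, 110 x 45 x 215 mm high, same make and colour as the short one, origin at the centre of its underside. It stays in the rack
- chip0: Loose wooden counter, a disc 40 mm across and 9 mm thick, 16 g, lying on the board. Origin at the centre of its underside. Four to eight of the counters are present; absent ones read None
- chip1: Loose wooden counter, a disc 40 mm across and 9 mm thick, 16 g, lying on the board. Origin at the centre of its underside. Four to eight of the counters are present; absent ones read None
- chip2: Loose wooden counter, a disc 40 mm across and 9 mm thick, 16 g, lying on the board. Origin at the centre of its underside. Four to eight of the counters are present; absent ones read None
- chip3: Loose wooden counter, a disc 40 mm across and 9 mm thick, 16 g, lying on the board. Origin at the centre of its underside. Four to eight of the counters are present; absent ones read None
- chip4: Loose wooden counter, a disc 40 mm across and 9 mm thick, 16 g, lying on the board. Origin at the centre of its underside. Four to eight of the counters are present; absent ones read None
- chip5: Loose wooden counter, a disc 40 mm across and 9 mm thick, 16 g, lying on the board. Origin at the centre of its underside. Four to eight of the counters are present; absent ones read None
- chip6: Loose wooden counter, a disc 40 mm across and 9 mm thick, 16 g, lying on the board. Origin at the centre of its underside. Four to eight of the counters are present; absent ones read None
- chip7: Loose wooden counter, a disc 40 mm across and 9 mm thick, 16 g, lying on the board. Origin at the centre of its underside. Four to eight of the counters are present; absent ones read None
- mug: White mug 80 mm across, 90 mm high, a bystander. Origin at the centre of its underside
- dice_cup: Dark cup 72 mm across, 90 mm high, a bystander. Origin at the centre of its underside
- card_case: Flat card case 90 x 65 x 22 mm, a bystander. Origin at the centre of its underside
- jar: Glass jar 66 mm across, 100 mm high, a bystander. Origin at the centre of its underside
Not all that is in view belongs to the job. What is shaped like the short_box but red is not meant.

How it is judged:
On the way, in this order (a step that is already met when the one before it is completed fails the run):
1. the block is held in the fingers, down on the board (contact force between the fingers and scraper above 3 N and x of scraper in the frame of board between -0.11 and 0.11 m and y of scraper in the frame of board between -0.16 and 0.15 m and z of scraper in the frame of board between 0.05 and 0.085 m), for 0.2 s.
2. every counter lies in the trough, below the board's surface (x of chip0 in the frame of board between -0.112 and 0.112 m and y of chip0 in the frame of board between -0.233 and -0.122 m and height (world z) of each of chip0, chip1, chip2, chip3, chip4, chip5, chip6, chip7 below 0.044 m and x of chip1 in the frame of board between -0.112 and 0.112 m and y of chip1 in the frame of board between -0.233 and -0.122 m and x of chip2 in the frame of board between -0.112 and 0.112 m and y of chip2 in the frame of board between -0.233 and -0.122 m and x of chip3 in the frame of board between -0.112 and 0.112 m and y of chip3 in the frame of board between -0.233 and -0.122 m and x of chip4 in the frame of board between -0.112 and 0.112 m and y of chip4 in the frame of board between -0.233 and -0.122 m and x of chip5 in the frame of board between -0.112 and 0.112 m and y of chip5 in the frame of board between -0.233 and -0.122 m and x of chip6 in the frame of board between -0.112 and 0.112 m and y of chip6 in the frame of board between -0.233 and -0.122 m and x of chip7 in the frame of board between -0.112 and 0.112 m and y of chip7 in the frame of board between -0.233 and -0.122 m), for 0.2 s.
3. the block lies on its cork mat, let go (horizontal distance between scraper and mat below 0.04 m and height (world z) of scraper below 0.04 m and contact force between the fingers and scraper below 0.2 N and linear speed of scraper below 0.03 m/s), for 0.3 s.
4. the shortest box leans out of the rack on the front rail, its foot still in the rack, not held by the fingers (angle between short_box's own z axis and vertical between 0.58 and 0.95 rad and horizontal distance between short_box and rack below 0.115 m and height (world z) of short_box below 0.075 m and contact force between short_box and rack above 0.3 N and contact force between the fingers and short_box below 0.3 N), for 0.3 s.
At the end, for the whole second after the job is handed in: Every counter lies in the trough, below the board's surface; the block lies on the mat, centre within 40 mm of the mat's, let go; the shortest box stands upright (0.1 rad) on the board within 50 mm of its middle, at rest (all of step 2 and all of step 3 and angle between short_box's own z axis and vertical below 0.1 rad and horizontal distance between short_box and board_mid below 0.05 m and z of short_box in the frame of board between 0.038 and 0.055 m and linear speed of short_box below 0.03 m/s); the robot touches nothing.
It fails at once if the fingers touch a counter (contact force between the fingers and chip0 above 0.5 N or contact force between the fingers and chip1 above 0.5 N or contact force between the fingers and chip2 above 0.5 N or contact force between the fingers and chip3 above 0.5 N or contact force between the fingers and chip4 above 0.5 N or contact force between the fingers and chip5 above 0.5 N or contact force between the fingers and chip6 above 0.5 N or contact force between the fingers and chip7 above 0.5 N).
It fails at once if another box is pulled out of place (more than 40 mm) or tipped (more than 0.35 rad) (distance of any of tall_box0, tall_box1, tall_box2 from where it was at the start of the episode above 0.04 m or angle between any of tall_box0, tall_box1, tall_box2's own z axis and vertical above 0.35 rad).
It fails at once if a bystander is moved more than 40 mm or knocked over (distance of any of mug, dice_cup, card_case, jar from where it was at the start of the episode above 0.04 m or angle between any of mug, dice_cup, card_case, jar's own z axis and vertical above 0.5 rad).
Of chip0, chip1, chip2, chip3, chip4, chip5, chip6, chip7 only 4 to 8 are there at a start; the rules pass over those that are not, and their reading is None.
At some moment in a run one of scraper, chip0, chip1, chip2, chip3, chip4, chip5, chip6, chip7 may be knocked a few centimetres aside while the robot is not near it.
It also fails if it takes over 192 s, if anything falls off the work surface, if the arm or the gripper's body presses on something with over 40 N, if the wrist force passes 120 N, or if a joint passes its speed limit or range.

## Working session

There is one attempt and no reset: what is moved stays moved. The work goes in short steps, Python scripts to look and compute and a tool call to move; the robot and the scene stay as the last step left them, time stands still between calls to the robot, and variables do not carry over. Pictures are saved under pics/ and viewed, at most 14 in all, crops included, and the job is handed in when it is done.

Besides the shell and the picture viewer there is one more tool, called as a command line: name --argument value ..., lists and objects as JSON in quotes. send_rows: Moves the arm, as the interface text tells. Its arguments: {"type":"object","properties":{"plan":{"type":"array"},"jaw":{"type":"number"},"force":{"type":"number"}},"required":["plan"]}

```bash
mkdir -p pics; ls
python3 - <<'E'
from station import *
import cv2
s=sense();print({k:s[k] for k in('time','eef_pos','tcp_rot','contact_force','finger_gap')})
for n in('scene','top'):
    f=grab_frame(n);cv2.imwrite(f'pics/{n}0.png',f['img'][:,:,::-1]);print(n,f['intrinsics'],f['dist'],f['xyz'],f['attitude'])
    for l in('board','scraper','mat','rack','short_box','tall_box0','chip0','mug','dice_cup','card_case','jar'):
        print(l,[(round(d['conf'],2),[round(float(x)) for x in d['box']]) for d in outline_of(f,l)])
f=grab_frame('wrist');print(f['tool_from_camera'],f['intrinsics'],f['dist'])
E
```

```text
pics
{'time': 0.0, 'eef_pos': array([ 0.20417317, -0.61658782,  0.22167303]), 'tcp_rot': array([ 9.87248865e-01,  1.59182381e-01, -1.59929085e-04, -7.89086989e-04]), 'contact_force': array([ 0.07846536, -1.12647872, -0.21852367]), 'finger_gap': 0.0872088294400531}
scene [[434.03347562   0.         283.20228181]
 [  0.         434.03347562 205.73464507]
 [  0.           0.           1.        ]] [-0.09118411  0.          0.          0.          0.        ] [ 0.75020519 -0.41357739  0.92167965] [ 0.92181954  0.27944506 -0.07962907 -0.25655097]
board [(0.74, [375, 124, 81, 106]), (0.59, [225, 319, 210, 202])]
scraper [(0.58, [320, 205, 59, 48])]
mat [(0.69, [321, 212, 87, 69])]
rack [(0.56, [372, 124, 85, 101]), (0.43, [376, 269, 49, 54]), (0.4, [381, 240, 39, 36])]
short_box [(0.9, [264, 70, 36, 77]), (0.8, [391, 70, 42, 8]), (0.47, [391, 114, 57, 43])]
tall_box0 [(0.85, [393, 79, 46, 20]), (0.73, [388, 114, 58, 39]), (0.7, [395, 93, 50, 19]), (0.67, [347, 312, 33, 45])]
chip0 [(0.8, [239, 346, 15, 19]), (0.61, [277, 308, 17, 17]), (0.56, [215, 323, 22, 22])]
mug [(0.95, [376, 270, 48,
[... 803 characters left out ...]
 227, 20, 14]), (0.59, [367, 170, 17, 14]), (0.55, [410, 178, 21, 16]), (0.47, [407, 203, 16, 15])]
mug [(0.76, [282, 114, 49, 44])]
dice_cup [(0.81, [214, 131, 35, 39])]
card_case [(0.64, [249, 128, 31, 38])]
jar [(0.72, [334, 117, 32, 41])]
[[-3.01340792e-05 -9.61966217e-01 -2.73168439e-01  7.46254488e-02]
 [ 9.99999178e-01 -3.79125489e-04  1.22478226e-03  4.90769257e-06]
 [-1.28176427e-03 -2.73168178e-01  9.61965438e-01 -1.62651162e-01]
 [ 0.00000000e+00  0.00000000e+00  0.00000000e+00  1.00000000e+00]] [[302.27945886   0.         278.32469574]
 [  0.         302.27945886 205.63253774]
 [  0.           0.           1.        ]] [-0.06452759  0.          0.          0.          0.        ]
```

View pics/scene0.png

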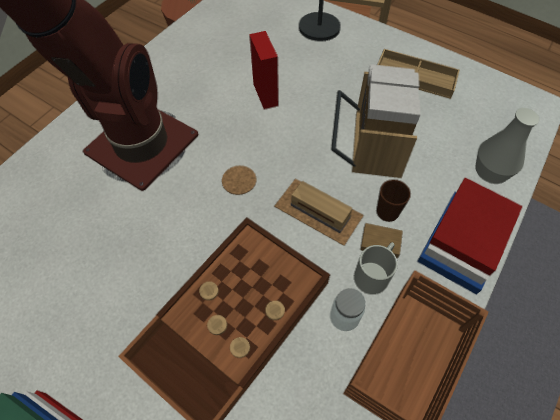

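View pics/top0.png

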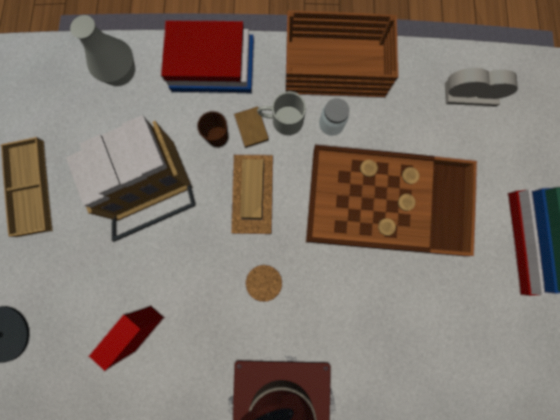

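```bash
cat > h.py <<'E'
import numpy as np,cv2
from scipy.spatial.transform import Rotation as R
from scipy.optimize import minimize
from station import *
def cam(f,s=None):
    "world->camera R,t plus K,d"
    if 'attitude' in f: Rc=R.from_quat(f['attitude']).as_matrix();p=np.array(f['xyz'])
    else:
        T=np.array(f['tool_from_camera']);Rt=R.from_quat(s['tcp_rot']).as_matrix()
        Rc=Rt@T[:3,:3];p=Rt@T[:3,3]+s['eef_pos']
    return Rc,p,np.array(f['intrinsics']),np.array(f['dist'])
def proj(c,P):
    Rc,p,K,d=c
    return cv2.projectPoints(np.asarray(P,float).reshape(-1,3),cv2.Rodrigues(Rc.T)[0],-Rc.T@p,K,d)[0][:,0]
def ray(c,uv,z):
    Rc,p,K,d=c
    n=cv2.undistortPoints(np.asarray(uv,float).reshape(-1,1,2),K,d)[:,0]
    v=np.c_[n,np.ones(len(n))]@Rc.T
    return p+v*((z-p[2])/v[:,2])[:,None]
def place(P,x,y,yaw,z=0):
    return R.from_euler('z',yaw).apply(P)+[x,y,z]
def box(x0,x1,y0,y1,z0,z1): return np.array([[x,y,z] for x in(x0,x1) for y in(y0,y1) for z in(z0,z1)])
def fit(P,obs,g):
    "obs: list of (cam,mask); silhouettes IoU"
    def cost(q):
        t=0
        for c,m in obs:
            a=np.zeros(m.shape,np.uint8)
            h=cv2.convexHull(proj(c,place(P,*q)).astype(np.float32))
            cv2.fillConvexPoly(a,np.round(h*16).astype(np.int32),255,cv2.LINE_AA,4)
            a=a/255.;t+=1-np.minimum(a,m).sum()/np.maximum(a,m).sum()
        return t
    r=minimize(cost,g,method='Nelder-Mead',options=dict(initial_simplex=np.array(g)+np.array([[0,0,0],[.02,0,0],[0,.02,0],[0,0,.1]]),xatol=2e-4,fatol=1e-5))
    return r.x,r.fun
E
cat > a.py <<'E'
from h import *
ft=grab_frame('top');fs=grab_frame('scene');T=cam(ft);S=cam(fs)
def o(f,l,i=0): return outline_of(f,l)[i]['region'].astype(float)
bt=o(ft,'board');bs=outline_of(fs,'board');bs=min(bs,key=lambda d:abs(d['box'][1]-319))['region'].astype(float)
B=box(-.117,.117,-.238,.162,0,.052)
g=ray(T,[[370,200]],.05)[0];
for ob in([(T,bt)],[(T,bt),(S,bs)]): print('board',fit(B,ob,[g[0],g[1],-.1]))
for l,P,z,uv in(('scraper',box(-.07,.07,-.025,.025,.004,.054),.03,[253,189]),('mat',box(-.1,.1,-.05,.05,0,.004),0,[252,194])):
    g=ray(T,[uv],z)[0];print(l,fit(P,[(T,o(ft,l)),(S,o(fs,l))],[g[0],g[1],1.57]),fit(P,[(T,o(ft,l))],[g[0],g[1],1.57]))
print('railends',ray(T,[[113,238],[193,205]],.082))
for l,z in(('mug',.045),('dice_cup',.045),('card_case',.02),('jar',.05)):
    print(l,ray(T,[outline_of(ft,l)[0]['box'][:2]],z)[0])
for d in outline_of(ft,'chip0'): print('chip',d['conf'],ray(T,[d['box'][:2]],.05)[0])
im=[cv2.resize(ft['img'][90:250,50:220],None,fx=3.5,fy=3.5,interpolation=2),cv2.resize(fs['img'][40:190,320:440],None,fx=3.7,fy=3.7,interpolation=2)]
im=[i[:555] for i in im];w=np.zeros((560,im[0].shape[1]+im[1].shape[1],3),np.uint8)
x=0
for i in im: w[:i.shape[0],x:x+i.shape[1]]=i;x+=i.shape[1]
w=cv2.resize(w,None,fx=.77,fy=.77);print(w.shape)
cv2.imwrite('pics/rack.png',w[:,:,::-1])
E
python3 a.py
```

```text
board (array([ 0.50661086, -0.21531526, -0.0682105 ]), np.float64(0.07245050483710702))
board (array([ 0.50658883, -0.2175444 , -0.06410831]), np.float64(0.14391306132428605))
scraper (array([ 0.52285134,  0.08439293, -0.00478538]), np.float64(0.1614303316092076)) (array([0.52258422, 0.08515236, 3.14463584]), np.float64(0.07055449690512738))
mat (array([0.57429094, 0.12779161, 1.41554503]), np.float64(1.6168642149584267)) (array([0.56679109, 0.0464913 , 1.59628536]), np.float64(0.7976073387807826))
railends [[0.39346196 0.39552956 0.082     ]
 [0.4737338  0.21474046 0.082     ]]
mug [0.70736451 0.01688036 0.045     ]
dice_cup [0.65959955 0.18616401 0.045     ]
card_case [0.67436257 0.09967732 0.02      ]
jar [ 0.70518844 -0.10843247  0.05      ]
chip 0.77 [ 0.57372004 -0.19057817  0.05      ]
chip 0.74 [ 0.49439088 -0.28119617  0.05      ]
chip 0.68 [0.52946399 0.34792956 0.05      ]
chip 0.56 [ 0.55620186 -0.29370352  0.05      ]
chip 0.27 [0.55478035 0.41621639 0.05      ]
(431, 800, 3)
```

View pics/rack.png

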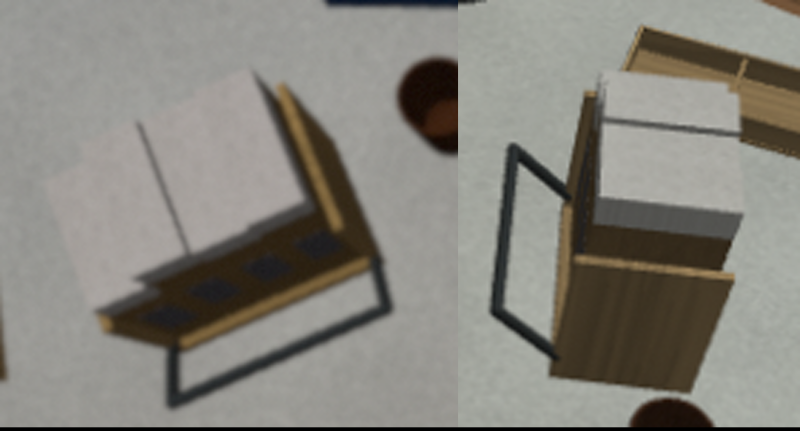

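```bash
cat > b.py <<'E'
from h import *
ft=grab_frame('top');fs=grab_frame('scene');T=cam(ft);S=cam(fs)
m=outline_of(ft,'mat')[0]['region'].astype(float);ms=outline_of(fs,'mat')[0]['region'].astype(float)
for ob in ([(T,m)],[(T,m),(S,ms)]): print('mat',fit(box(-.1,.1,-.05,.05,0,.004),ob,[.52,.085,0]))
rx,ry,ya=.545,.354,.416
out=[]
for f,c,(r0,r1,c0,c1) in((ft,T,(90,250,50,220)),(fs,S,(40,190,320,440))):
    k=3;im=cv2.resize(f['img'][r0:r1,c0:c1],None,fx=k,fy=k,interpolation=2)
    def line(a,b,col):
        p=proj(c,place(np.array([a,b]),rx,ry,ya));q=[tuple(int(round(v)) for v in ((u-[c0,r0])*k+k/2)) for u in p];cv2.line(im,*q,col,1,cv2.LINE_AA)
    for s in(-1,1):
        for y in(.095,.103): line([-.065,s*y,.16],[.065,s*y,.16],(0,255,0))
        line([-.121,s*.099,.082],[-.065,s*.099,.082],(0,255,0))
    line([-.121,-.099,.082],[-.121,.099,.082],(0,255,0))
    for i in range(4):
        y=-.07125+.0475*i
        for h,col in((.192,(255,0,0)),(.222,(0,0,255))):
            for x in(-.055,.055): line([x,y-.0225,h],[x,y+.0225,h],col)
    out.append(im)
w=np.zeros((480,870,3),np.uint8);w[:480,:510]=out[0];w[:450,510:]=out[1]
cv2.imwrite('pics/ov.png',cv2.resize(w,(796,439))[:,:,::-1])
E
python3 b.py
```

```text
mat (array([0.51839036, 0.08747412, 0.01663528]), np.float64(0.4532886637703052))
mat (array([0.51732184, 0.08637979, 0.01276665]), np.float64(1.0538094635581472))
```

View pics/ov.png

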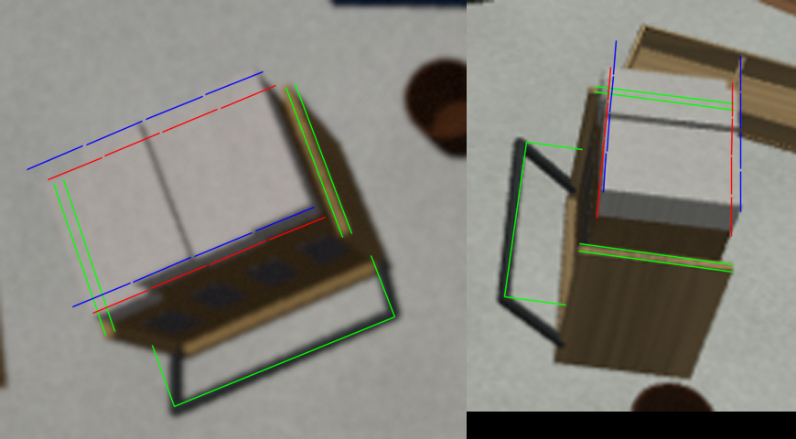

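send_rows --plan '[[[0, 0, 0, 0, 0, 0.107], [0, 0, 0, 0, 0, 0.107], [0, 0, 0, 0, 0, 0.107], [0.016, -0.035, 0, 0, 0, 0], [0.016, -0.035, 0, 0, 0, 0], [0.016, -0.035, 0, 0, 0, 0], [0.016, -0.035, 0, 0, 0, 0], [0.016, -0.035, 0, 0, 0, 0], [0.016, -0.035, 0, 0, 0, 0], [0.016, -0.035, 0, 0, 0, 0], [0.016, -0.035, 0, 0, 0, 0], [0.016, -0.035, 0, 0, 0, 0]]]' --jaw 0.087 --force 40

```text
time: 3.2
eef_pos: [0.3491, -0.3005, 0.2228]
tcp_rot: [1.0, -0.001, 0.0, 0.0]
contact_force: [1.7, 0.3, -0.0]
finger_gap: 0.0869
grasp_force: 0.0
```

send_rows --plan '[[[0.016, -0.035, 0, 0, 0, 0], [0.016, -0.035, 0, 0, 0, 0], [0.016, -0.035, 0, 0, 0, 0], [0.016, -0.035, 0, 0, 0, 0], [0.016, -0.035, 0, 0, 0, 0], [0.016, -0.035, 0, 0, 0, 0], [0.016, -0.035, 0, 0, 0, 0], [0.016, -0.035, 0, 0, 0, 0], [0.016, -0.035, 0, 0, 0, 0], [0.016, -0.035, 0, 0, 0, 0], [0, 0, 0, 0, 0, 0], [0, 0, 0, 0, 0, 0]]]'

```text
time: 4.2
eef_pos: [0.5094, 0.0501, 0.2225]
tcp_rot: [1.0, 0.002, -0.0, -0.001]
contact_force: [0.8, -0.6, 0.3]
finger_gap: 0.0868
grasp_force: 0.0
```

```bash
cat > w.py <<'E'
from h import *
import sys
def st():
    s=sense();M=R.from_quat(s['tcp_rot']).as_matrix()
    print('t %.2f'%s['time'],'pos',s['eef_pos'].round(4),'x',M[:,0].round(3),'z',M[:,2].round(3),'F',np.round(s['contact_force'],1),'gap %.4f'%s['finger_gap'],'grip',np.round(s['grasp_force'],1),'q',np.round(s['q'],2));return s
if __name__=='__main__':
    s=st();f=grab_frame('wrist');cv2.imwrite(f'pics/{sys.argv[1]}.png',f['img'][:,:,::-1])
E
cat > c.py <<'E'
from w import *
s=st();f=grab_frame('wrist');cv2.imwrite('pics/w1.png',f['img'][:,:,::-1]);C=cam(f,s)
ft=grab_frame('top');T=cam(ft)
o=outline_of(f,'scraper');print([(d['conf'],d['box']) for d in o])
ot=outline_of(ft,'scraper');print([(d['conf'],d['box']) for d in ot])
P=box(-.07,.07,-.025,.025,.004,.054)
print(fit(P,[(C,o[0]['region'].astype(float))],[.523,.085,0]))
E
python3 c.py
```

```text
t 4.20 pos [0.5094 0.0501 0.2225] x [ 1.     0.003 -0.   ] z [-0.     0.001 -1.   ] F [ 0.8 -0.6  0.3] gap 0.0868 grip 0.0 q [ 0.39  0.09 -0.61  1.77  0.05  1.3  -1.79]
[(0.71, [249.8, 174.5, 50.5, 124.2])]
[]
(array([ 0.52368496,  0.08268536, -0.00056467]), np.float64(0.046408148206709354))
```

send_rows --plan '[[[0.014, -0.033, 0, 0, 0, 0], [0, 0, 0.03, 0, 0, 0], [0, 0, 0.04, 0, 0, 0], [0, 0, 0.04, 0, 0, 0], [0, 0, 0.04, 0, 0, 0], [0, 0, 0.03, 0, 0, 0], [0, 0, 0.01, 0, 0, 0], [0, 0, 0, 0, 0, 0], [0, 0, 0, 0, 0, 0]]]'

```text
time: 5.15
eef_pos: [0.5238, 0.0802, 0.0337]
tcp_rot: [1.0, -0.001, 0.0, -0.0]
contact_force: [0.2, -0.8, 1.4]
finger_gap: 0.0868
grasp_force: 0.0
```

send_rows --plan '[[[0, 0, 0, 0, 0, 0], [0, 0, 0, 0, 0, 0], [0, 0, 0, 0, 0, 0], [0, 0, 0, 0, 0, 0], [0, 0, 0, 0, 0, 0], [0, 0, 0, 0, 0, 0], [0, 0, 0, 0, 0, 0], [0, 0, 0, 0, 0, 0]]]' --jaw 0.03 --force 40

```text
time: 5.82
eef_pos: [0.5234, 0.0809, 0.0329]
tcp_rot: [1.0, -0.001, 0.0, -0.0]
contact_force: [-0.8, 1.9, 4.5]
finger_gap: 0.0497
grasp_force: 40.0
```

send_rows --plan '[[[0, 0, -0.03, 0, 0, 0], [0, 0, -0.04, 0, 0, 0], [0, 0, -0.04, 0, 0, 0], [0, 0, -0.04, 0, 0, 0], [0, 0.035, 0, 0, 0, 0], [0, 0.035, 0, 0, 0, 0], [0, 0.035, 0, 0, 0, 0], [0, 0.035, 0, 0, 0, 0], [0, 0.035, 0, 0, 0, 0], [0, 0.03, 0, 0, 0, 0], [0, 0, 0, 0, 0, 0.066], [0, 0, 0, 0, 0, 0]]]'

```text
time: 6.82
eef_pos: [0.5221, -0.1269, 0.1818]
tcp_rot: [0.999, -0.037, -0.001, -0.0]
contact_force: [-0.7, 0.4, -1.7]
finger_gap: 0.05
grasp_force: 40.0
```

```bash
cat > d.py <<'E'
from w import *
s=st();f=grab_frame('wrist');C=cam(f,s);fs=grab_frame('scene');S=cam(fs);ft=grab_frame('top');T=cam(ft)
bx,by,ya=.5066,-.2165,-.066
out=[]
for fr,c in((f,C),(ft,T)):
    im=fr['img'].copy()
    for P in(np.array([[-.105,-.13,.045],[.105,-.13,.045],[.105,.15,.045],[-.105,.15,.045]]),np.array([[-.117,-.238,.052],[.117,-.238,.052],[.117,.162,.052],[-.117,.162,.052]])):
        p=proj(c,place(P,bx,by,ya));cv2.polylines(im,[np.round(p*8).astype(int)],True,(0,255,0),1,cv2.LINE_AA,3)
    for d in outline_of(fr,'chip0'):
        w=ray(c,[d['box'][:2]],.05)[0];b=R.from_euler('z',-ya).apply(w-[bx,by,0]);print(round(d['conf'],2),np.round(d['box']),b.round(3))
    out.append(im)
cv2.imwrite('pics/bd.png',cv2.resize(np.hstack([out[0],out[1][100:300,270:510].repeat(2,0).repeat(2,1)[:400]] if 0 else [out[0]]),None,fx=1,fy=1)[:,:,::-1])
cv2.imwrite('pics/bd2.png',cv2.resize(out[1][110:290,280:500],None,fx=3,fy=3,interpolation=2)[:,:,::-1])
E
python3 d.py
```

```text
t 6.82 pos [ 0.5221 -0.1269  0.1818] x [ 0.997 -0.074 -0.001] z [-0.001  0.    -1.   ] F [-0.7  0.4 -1.7] gap 0.0500 grip 40.0 q [ 0.59  0.17 -0.48  1.77  0.08  1.22 -1.56]
0.86 [432. 208.  41.  39.] [-0.004 -0.069  0.05 ]
0.8 [347. 135.  42.  45.] [0.07  0.024 0.05 ]
0.73 [449. 143.  43.  41.] [ 0.063 -0.077  0.05 ]
0.25 [282. 113.  48.  45.] [0.185 0.248 0.05 ]
```

View pics/bd.png

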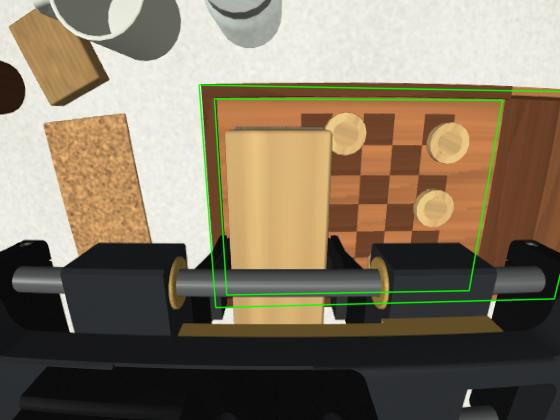

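View pics/bd2.png

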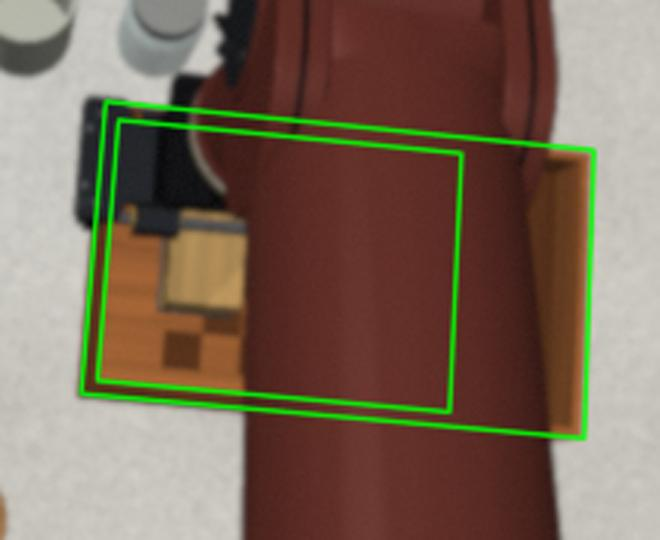

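send_rows --plan '[[[0.0195, -0.003, 0, 0, 0, -0.008], [0, 0, 0.03, 0, 0, 0], [0, 0, 0.03, 0, 0, 0], [0, 0, 0.025, 0, 0, 0], [0, 0, 0.015, 0, 0, 0], [0, 0, 0.006, 0, 0, 0], [0, 0, 0.002, 0, 0, 0], [0, 0, 0.001, 0, 0, 0], [0, 0, 0, 0, 0, 0]]]'

```text
time: 7.82
eef_pos: [0.5432, -0.1225, 0.0743]
tcp_rot: [1.0, -0.029, 0.001, 0.0]
contact_force: [0.5, 0.3, -1.6]
finger_gap: 0.0499
grasp_force: 40.0
```

send_rows --plan '[[[0, 0, 0.001, 0, 0, 0.008], [0, 0, 0.001, 0, 0, 0], [0, 0, 0, 0, 0, 0]]]'

```text
time: 8.07
eef_pos: [0.5435, -0.1227, 0.0738]
tcp_rot: [0.999, -0.034, 0.001, 0.0]
contact_force: [-4.4, 0.8, 12.2]
finger_gap: 0.05
grasp_force: 40.1
```

send_rows --plan '[[[0, 0.008, 0, 0, 0, 0], [0, 0.01, 0, 0, 0, 0], [0, 0.01, 0, 0, 0, 0], [0, 0.01, 0, 0, 0, 0], [0, 0.01, 0, 0, 0, 0], [0, 0.01, 0, 0, 0, 0], [0, 0.01, 0, 0, 0, 0], [0, 0.01, 0, 0, 0, 0], [0, 0.01, 0, 0, 0, 0], [0, 0.01, 0, 0, 0, 0], [0, 0.01, 0, 0, 0, 0]]]'

```text
time: 8.98
eef_pos: [0.5374, -0.2297, 0.0738]
tcp_rot: [0.999, -0.033, 0.002, -0.0]
contact_force: [1.0, 4.8, 7.6]
finger_gap: 0.0495
grasp_force: 40.1
```

```bash
python3 w.py w2
```

```text
t 8.98 pos [ 0.5374 -0.2297  0.0738] x [ 0.998 -0.066  0.004] z [ 0.004  0.    -1.   ] F [1.  4.8 7.6] gap 0.0495 grip 40.1 q [ 0.67  0.35 -0.41  1.78  0.16  1.03 -1.44]
```

View pics/w2.png

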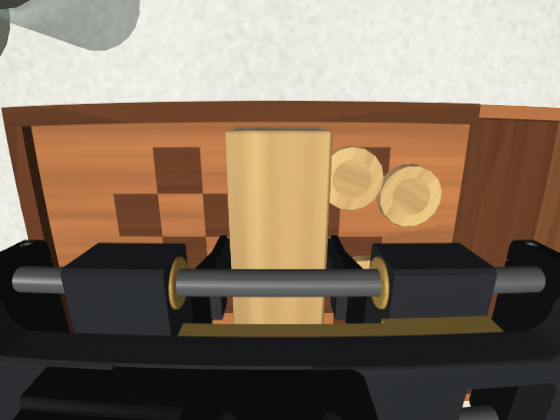

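send_rows --plan '[[[0, 0.01, 0, 0, 0, 0], [0, 0.01, 0, 0, 0, 0], [0, 0.01, 0, 0, 0, 0], [0, 0.01, 0, 0, 0, 0], [0, 0.01, 0, 0, 0, 0], [0, 0.01, 0, 0, 0, 0], [0, 0.01, 0, 0, 0, 0], [0, 0.01, 0, 0, 0, 0], [0, 0.01, 0, 0, 0, 0], [0, 0.01, 0, 0, 0, 0], [0, 0.01, 0, 0, 0, 0], [0, 0.007, 0, 0, 0, 0]]]'

```text
time: 10.03
eef_pos: [0.5293, -0.3472, 0.0738]
tcp_rot: [0.999, -0.034, 0.002, 0.0]
contact_force: [0.3, 5.5, 9.0]
finger_gap: 0.0498
grasp_force: 40.1
```

```bash
python3 w.py w3
```

```text
t 10.03 pos [ 0.5293 -0.3472  0.0738] x [ 0.998 -0.067  0.003] z [ 0.003 -0.    -1.   ] F [0.3 5.5 9. ] gap 0.0498 grip 40.1 q [ 0.79  0.44 -0.36  1.66  0.17  1.07 -1.25]
```

View pics/w3.png

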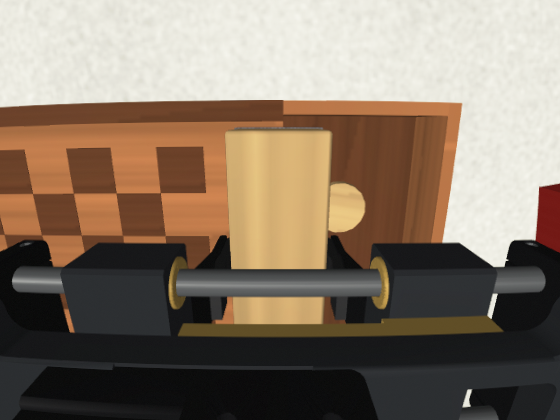

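send_rows --plan '[[[0, 0, -0.03, 0, 0, 0], [0, 0, -0.03, 0, 0, 0], [-0.01, -0.037, 0, 0, 0, 0], [-0.01, -0.037, 0, 0, 0, 0], [-0.01, -0.037, 0, 0, 0, 0], [-0.01, -0.037, 0, 0, 0, 0], [-0.01, -0.037, 0, 0, 0, 0], [-0.01, -0.037, 0, 0, 0, 0], [0, 0, 0, 0, 0, 0], [0, 0, 0, 0, 0, 0]]]'

```text
time: 10.92
eef_pos: [0.4828, -0.1195, 0.1325]
tcp_rot: [1.0, -0.032, 0.001, 0.0]
contact_force: [-0.2, -1.3, -1.9]
finger_gap: 0.0498
grasp_force: 40.0
```

```bash
python3 d.py
```

```text
t 10.92 pos [ 0.4828 -0.1195  0.1325] x [ 0.998 -0.063  0.002] z [ 0.001 -0.001 -1.   ] F [-0.2 -1.3 -1.9] gap 0.0498 grip 40.0 q [ 0.63  0.13 -0.51  1.92  0.07  1.11 -1.54]
0.83 [551. 130.  17.  37.] [ 0.041 -0.134  0.05 ]
0.78 [415. 235.  42.  15.] [-0.051 -0.026  0.05 ]
0.66 [537. 176.   7.  38.] [ 0.002 -0.129  0.05 ]
0.48 [552.  93.   8.  45.] [ 0.071 -0.129  0.05 ]
0.52 [450. 194.   7.  12.] [ 0.025 -0.171  0.05 ]
```

View pics/bd.png

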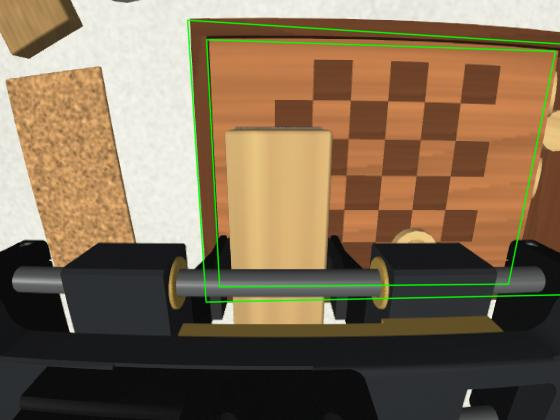

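send_rows --plan '[[[0, 0, 0.025, 0, 0, 0], [0, 0, 0.02, 0, 0, 0], [0, 0, 0.01, 0, 0, 0], [0, 0, 0.003, 0, 0, 0], [0, 0, 0.0015, 0, 0, 0], [0, 0, 0, 0, 0, 0]]]'

```text
time: 11.67
eef_pos: [0.482, -0.1224, 0.0733]
tcp_rot: [0.999, -0.034, -0.001, 0.0]
contact_force: [-7.6, 0.4, 13.0]
finger_gap: 0.0497
grasp_force: 40.0
```

send_rows --plan '[[[0, 0.008, 0, 0, 0, 0], [0, 0.01, 0, 0, 0, 0], [0, 0.01, 0, 0, 0, 0], [0, 0.01, 0, 0, 0, 0], [0, 0.01, 0, 0, 0, 0], [0, 0.01, 0, 0, 0, 0], [0, 0.01, 0, 0, 0, 0], [0, 0.01, 0, 0, 0, 0], [0, 0.01, 0, 0, 0, 0], [0, 0.01, 0, 0, 0, 0], [0, 0.01, 0, 0, 0, 0], [0, 0.01, 0, 0, 0, 0]]]'

```text
time: 12.67
eef_pos: [0.4758, -0.2398, 0.0733]
tcp_rot: [0.999, -0.034, 0.001, -0.0]
contact_force: [0.2, 4.6, 5.8]
finger_gap: 0.0497
grasp_force: 40.0
```

send_rows --plan '[[[0, 0.01, 0, 0, 0, 0], [0, 0.01, 0, 0, 0, 0], [0, 0.01, 0, 0, 0, 0], [0, 0.01, 0, 0, 0, 0], [0, 0.01, 0, 0, 0, 0], [0, 0.01, 0, 0, 0, 0], [0, 0.01, 0, 0, 0, 0], [0, 0.01, 0, 0, 0, 0], [0, 0.01, 0, 0, 0, 0], [0, 0.01, 0, 0, 0, 0], [0, 0.01, 0, 0, 0, 0], [0, 0, 0, 0, 0, 0]]]'

```text
time: 13.67
eef_pos: [0.4677, -0.352, 0.0734]
tcp_rot: [0.999, -0.035, 0.001, 0.001]
contact_force: [-0.0, -3.2, 5.3]
finger_gap: 0.0496
grasp_force: 40.0
```

Lift, back off towards the mat side to see the trough.

send_rows --plan '[[[0, 0, -0.03, 0, 0, 0], [0, 0, -0.04, 0, 0, 0], [0, 0, -0.04, 0, 0, 0], [0, -0.02, -0.03, 0, 0, 0], [0, -0.02, -0.02, 0, 0, 0], [0, 0, 0, 0, 0, 0], [0, 0, 0, 0, 0, 0]]]'

```text
time: 14.25
eef_pos: [0.4707, -0.3093, 0.2337]
tcp_rot: [0.999, -0.033, 0.001, 0.001]
contact_force: [0.1, -0.6, -3.4]
finger_gap: 0.0498
grasp_force: 40.0
```

```bash
python3 d.py
python3 - <<'E'
import cv2,numpy as np
a=cv2.imread('pics/bd.png');b=cv2.imread('pics/bd2.png')
b=cv2.resize(b,(240,196));c=np.zeros((420,800,3),np.uint8);c[:,:560]=a;c[:196,560:]=b;cv2.imwrite('pics/bd3.png',c)
E
```

```text
t 14.25 pos [ 0.4707 -0.3093  0.2337] x [ 0.998 -0.066  0.002] z [ 0.002 -0.002 -1.   ] F [ 0.1 -0.6 -3.4] gap 0.0498 grip 40.0 q [ 0.85  0.18 -0.39  1.65  0.07  1.33 -1.19]
0.92 [343. 124.  36.  31.] [ 0.042 -0.168  0.05 ]
0.82 [322.  97.  25.  35.] [ 0.071 -0.143  0.05 ]
0.45 [390. 201. 168. 118.] [-0.005 -0.028  0.05 ]
```

View pics/bd3.png

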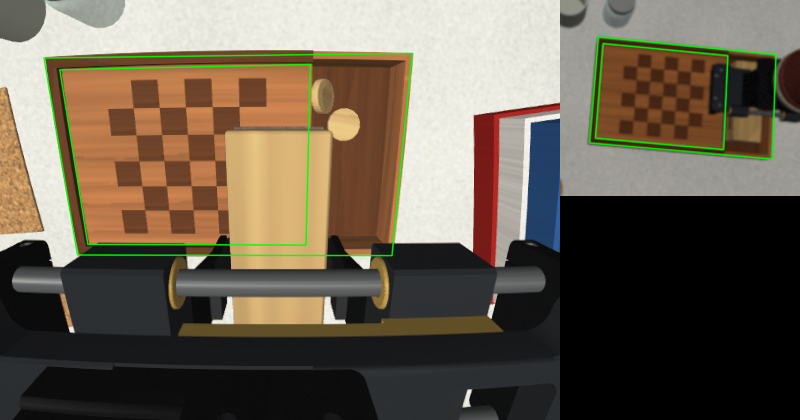

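send_rows --plan '[[[0, 0, 0, 0, 0, -0.066], [0.005, -0.0355, 0, 0, 0, 0], [0.005, -0.0355, 0, 0, 0, 0], [0.005, -0.0355, 0, 0, 0, 0], [0.005, -0.0355, 0, 0, 0, 0], [0.005, -0.0355, 0, 0, 0, 0], [0.005, -0.0355, 0, 0, 0, 0], [0.005, -0.0355, 0, 0, 0, 0], [0.005, -0.0355, 0, 0, 0, 0], [0.005, -0.0355, 0, 0, 0, 0], [0.005, -0.0355, 0, 0, 0, 0], [0.003, -0.0355, 0, 0, 0, 0]]]'

```text
time: 15.5
eef_pos: [0.5235, 0.0821, 0.2315]
tcp_rot: [1.0, -0.001, -0.0, -0.0]
contact_force: [1.0, 1.0, -1.8]
finger_gap: 0.0497
grasp_force: 40.0
```

send_rows --plan '[[[0, 0, 0, 0, 0, 0], [0, 0, 0, 0, 0, 0], [0, 0, 0.02, 0, 0, 0]]]'

```text
time: 15.75
eef_pos: [0.5252, 0.081, 0.2143]
tcp_rot: [1.0, -0.001, 0.002, -0.0]
contact_force: [1.4, 0.5, -1.8]
finger_gap: 0.0495
grasp_force: 40.0
```

```bash
cat > e.py <<'E'
from w import *
s=st();bx,by,ya=.5066,-.2165,-.066
ft=grab_frame('top');T=cam(ft);fs=grab_frame('scene');S=cam(fs)
for f,c in((ft,T),(fs,S)):
    for d in outline_of(f,'chip0'):
        for z in(.015,.05):
            w=ray(c,[d['box'][:2]],z)[0];b=R.from_euler('z',-ya).apply(w-[bx,by,0]);print(round(d['conf'],2),np.round(d['box']),z,b.round(3))
a=cv2.resize(ft['img'][130:270,290:490],(400,280),interpolation=2);b=cv2.resize(fs['img'][210:420,110:340],(400,365),interpolation=2)
w=np.zeros((365,800,3),np.uint8);w[:280,:400]=a;w[:,400:]=b;cv2.imwrite('pics/tr.png',w[:,:,::-1])
E
python3 e.py
```

```text
t 15.75 pos [0.5252 0.081  0.2143] x [ 1.    -0.001  0.004] z [ 0.004  0.    -1.   ] F [ 1.4  0.5 -1.8] gap 0.0495 grip 40.0 q [ 0.42  0.15 -0.72  1.74  0.11  1.28 -1.89]
0.64 [444. 193.  15.  16.] 0.015 [ 0.033 -0.171  0.015]
0.64 [444. 193.  15.  16.] 0.05 [ 0.026 -0.157  0.05 ]
0.52 [435. 233.   8.  16.] 0.015 [-0.069 -0.153  0.015]
0.52 [435. 233.   8.  16.] 0.05 [-0.072 -0.14   0.05 ]
0.79 [203. 385.  16.  19.] 0.015 [ 0.047 -0.175  0.015]
0.79 [203. 385.  16.  19.] 0.05 [ 0.055 -0.175  0.05 ]
0.75 [168. 339.  18.  18.] 0.015 [-0.072 -0.152  0.015]
0.75 [168. 339.  18.  18.] 0.05 [-0.059 -0.153  0.05 ]
0.66 [190. 359.  19.  19.] 0.015 [-0.009 -0.152  0.015]
0.66 [190. 359.  19.  19.] 0.05 [ 0.002 -0.153  0.05 ]
0.6 [223. 381.  19.  20.] 0.015 [ 0.073 -0.143  0.015]
0.6 [223. 381.  19.  20.] 0.05 [ 0.08  -0.145  0.05 ]
0.38 [224. 318. 214. 203.] 0.015 [-0.01  -0.046  0.015]
0.38 [224. 318. 214. 203.] 0.05 [ 0.    -0.052  0.05 ]
0.19 [375. 271.  45.  50.] 0.015 [0.188 0.243 0.015]
0.19 [375. 271.  45.  50.] 0.05 [0.19  0.226 0.05 ]
```

View pics/tr.png

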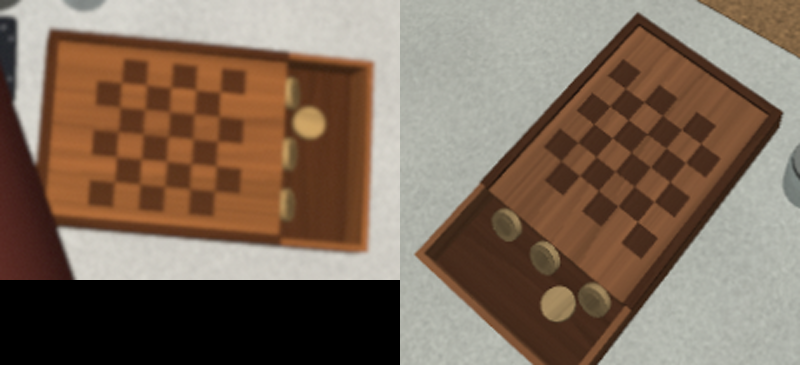

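send_rows --plan '[[[-0.0015, 0, 0.03, 0, 0, 0], [0, 0, 0.04, 0, 0, 0], [0, 0, 0.04, 0, 0, 0], [0, 0, 0.035, 0, 0, 0], [0, 0, 0.02, 0, 0, 0], [0, 0, 0.01, 0, 0, 0], [0, 0, 0.005, 0, 0, 0], [0, 0, 0, 0, 0, 0], [0, 0, 0, 0, 0, 0]]]'

```text
time: 16.7
eef_pos: [0.5233, 0.0811, 0.0337]
tcp_rot: [1.0, -0.001, 0.001, -0.0]
contact_force: [-0.2, -0.2, -1.2]
finger_gap: 0.0498
grasp_force: 40.0
```

send_rows --plan '[[[0, 0, 0.001, 0, 0, 0], [0, 0, 0, 0, 0, 0]]]'

```text
time: 16.87
eef_pos: [0.5232, 0.0811, 0.0323]
tcp_rot: [1.0, -0.001, 0.001, -0.0]
contact_force: [1.2, 0.2, 1.2]
finger_gap: 0.0495
grasp_force: 40.0
```

send_rows --plan '[[[0, 0, 0, 0, 0, 0], [0, 0, 0, 0, 0, 0], [0, 0, 0, 0, 0, 0], [0, 0, 0, 0, 0, 0], [0, 0, -0.02, 0, 0, 0], [0, 0, -0.04, 0, 0, 0], [0, 0, -0.04, 0, 0, 0], [0, 0, -0.04, 0, 0, 0], [0, 0, -0.04, 0, 0, 0], [0, 0, -0.04, 0, 0, 0], [0, 0, -0.04, 0, 0, 0], [0, 0, -0.04, 0, 0, 0]]]' --jaw 0.087

```text
time: 17.87
eef_pos: [0.5213, 0.0813, 0.3333]
tcp_rot: [1.0, -0.0, 0.0, 0.0]
contact_force: [1.2, 1.5, -0.5]
finger_gap: 0.0868
grasp_force: 0.0
```

send_rows --plan '[[[0.0064, -0.0368, 0, 0, 0, 0], [0.0064, -0.0368, 0, 0, 0, 0], [0.0064, -0.0368, 0, 0, 0, 0], [0.0064, -0.0368, 0, 0, 0, 0], [0.0064, -0.0368, 0, 0, 0, 0], [0.0064, -0.0368, 0, 0, 0, 0], [0.0064, -0.0368, 0, 0, 0, 0], [0.0064, -0.0368, 0, 0, 0, -0.104], [0, 0, 0, 0, 0, -0.104], [0, 0, 0, 0, 0, -0.104], [0, 0, 0, 0, 0, -0.104], [0, 0, 0, 0, 0, 0]]]' --jaw 0

```text
time: 18.87
eef_pos: [0.5732, 0.3759, 0.3305]
tcp_rot: [0.978, 0.209, -0.001, -0.0]
contact_force: [0.3, 0.1, 0.2]
finger_gap: 0.0152
grasp_force: 0.0
```

```bash
cat > g.py <<'E'
from w import *
s=st();f=grab_frame('wrist');C=cam(f,s);ft=grab_frame('top');T=cam(ft)
for d in outline_of(ft,'scraper')[:1]: print('scr',d['conf'],ray(T,[d['box'][:2]],.04)[0])
rx,ry,ya=.545,.354,.416
im=f['img'].copy()
def line(a,b,col):
    p=proj(C,place(np.array([a,b]),rx,ry,ya));cv2.line(im,*[tuple(int(round(v)) for v in u) for u in p],col,1,cv2.LINE_AA)
for sg in(-1,1):
    for y in(.095,.103): line([-.065,sg*y,.16],[.065,sg*y,.16],(0,255,0))
line([-.121,-.099,.082],[-.121,.099,.082],(0,255,0))
for i in range(4):
    y=-.07125+.0475*i
    for h,col in((.192,(255,0,0)),(.222,(0,0,255))):
        q=[[-.055,y-.0225,h],[.055,y-.0225,h],[.055,y+.0225,h],[-.055,y+.0225,h]]
        for k in range(4): line(q[k],q[k-1],col)
cv2.imwrite('pics/g.png',im[:,:,::-1])
E
python3 g.py
```

```text
t 18.87 pos [0.5732 0.3759 0.3305] x [ 0.913  0.408 -0.001] z [-0.001 -0.    -1.   ] F [0.3 0.1 0.2] gap 0.0152 grip 0.0 q [-0.1   0.51 -0.89  1.14  0.39  1.65 -2.03]
scr 0.9 [0.51882511 0.08067352 0.04      ]
```

View pics/g.png

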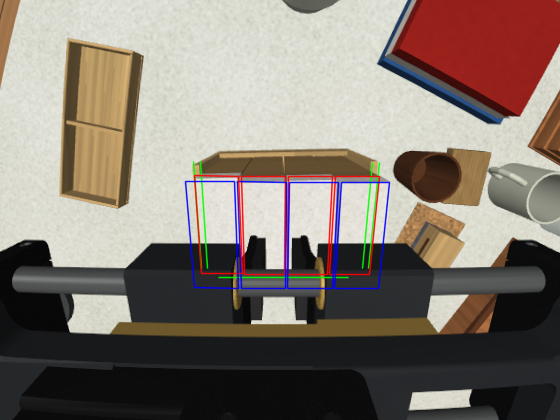

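```bash
cat > k.py <<'E'
from w import *
s=sense();f=grab_frame('wrist');C=cam(f,s);g=cv2.cvtColor(f['img'],cv2.COLOR_RGB2GRAY).astype(float)
rx,ry,ya=.545,.354,.416
for i in range(4):
    y=-.07125+.0475*i
    p=proj(C,place(np.array([[.055,y,h] for h in(.192,.217,.222,.227)]),rx,ry,ya))
    c=int(round(p[0,0]));print(i,'pred',p.round(1).tolist());print(g[145:200,c-3:c+4].mean(1).round().astype(int).tolist())
r=g[190:194].mean(0);print('row190-194 cols180-400',r[180:400].round().astype(int).tolist())
E
python3 k.py
```

```text
0 pred [[355.9, 175.4], [362.6, 180.2], [364.0, 181.2], [365.5, 182.3]]
[220, 220, 222, 222, 222, 218, 194, 155, 126, 108, 106, 105, 105, 105, 105, 104, 103, 97, 90, 84, 80, 80, 80, 80, 80, 79, 78, 76, 76, 75, 105, 136, 144, 144, 144, 143, 170, 216, 223, 223, 223, 224, 225, 223, 222, 223, 224, 223, 223, 224, 223, 223, 222, 223, 226]
1 pred [[309.2, 175.5], [311.9, 180.3], [312.5, 181.4], [313.1, 182.5]]
[216, 217, 217, 187, 129, 98, 126, 145, 148, 148, 120, 88, 76, 76, 78, 78, 79, 80, 80, 79, 79, 80, 80, 80, 80, 79, 77, 76, 76, 116, 140, 143, 143, 144, 144, 216, 225, 225, 223, 222, 223, 224, 224, 221, 220, 221, 221, 220, 220, 222, 223, 224, 225, 225, 225]
2 pred [[262.2, 175.8], [260.8, 180.6], [260.5, 181.6], [260.2, 182.7]]
[219, 218, 219, 219, 220, 158, 105, 110, 154, 164, 164, 152, 99, 77, 76, 77, 78, 79, 79, 80, 80, 79, 79, 80, 80, 80, 80, 79, 76, 75, 76, 113, 140, 143, 143, 144, 143, 202, 222, 225, 225, 225, 223, 222, 222, 221, 220, 222, 224, 225, 226, 228, 228, 226, 225]
3 pred [[215.3, 176.1], [210.0, 180.9], [208.8, 182.0], [207.6, 183.1]]
[221, 219, 217, 216, 217, 218, 215,
[... 645 characters left out ...]
, 219, 220, 224, 224, 222, 222, 223, 225, 225, 224, 224, 227, 227, 225, 225, 227, 226, 225, 226, 229, 229, 227, 226, 224, 196, 92, 159, 224, 226, 229, 225, 223, 224, 225, 224, 223, 223, 224, 225, 225, 224, 224, 224, 224, 224, 223, 221, 219, 216, 215, 220, 225, 227, 227, 225, 224, 224, 224, 224, 224, 224, 224, 226, 227, 228, 229, 229, 228, 226, 228, 228, 227, 226, 227, 220, 173, 137, 136, 143, 184, 224, 227, 228, 225, 224, 226, 226, 225, 223, 222, 224, 226, 225, 224, 224, 224, 223, 221, 222, 224, 223, 221, 218, 218, 219, 220, 224, 225, 223, 222, 222, 224, 223, 222, 222, 225, 226, 226, 226, 228, 228, 226, 225, 228, 229, 228, 226, 227, 227, 219, 214, 214, 215, 214, 212, 212, 216, 218, 218, 216]
```

send_rows --plan '[[[0.024, -0.0325, 0, 0, 0, 0], [0.024, -0.0325, 0, 0, 0, 0], [0, 0, 0, 0, 0, -0.006], [0, 0, 0.035, 0, 0, 0], [0, 0, 0.04, 0, 0, 0], [0, 0, 0.04, 0, 0, 0], [0, 0, 0.025, 0, 0, 0], [0, 0, 0.012, 0, 0, 0], [0, 0, 0, 0, 0, 0], [0, 0, 0, 0, 0, 0]]]' --jaw 0

```text
time: 19.9
eef_pos: [0.5915, 0.4545, 0.1802]
tcp_rot: [0.978, 0.208, 0.0, -0.0]
contact_force: [0.1, -0.2, 1.1]
finger_gap: 0.0004
grasp_force: 0.0
```

```bash
cat > r.py <<'E'
from w import *
s=st();d=R.from_euler('z',-.416).apply(s['eef_pos']-[.545,.354,0]);print('rack',d.round(4))
E
python3 r.py
```

```text
t 19.90 pos [0.5915 0.4545 0.1802] x [0.913 0.407 0.001] z [ 0.     0.001 -1.   ] F [ 0.1 -0.2  1.1] gap 0.0004 grip 0.0 q [-0.22  0.69 -0.84  1.21  0.5   1.45 -2.15]
rack [0.0831 0.0731 0.1802]
```

send_rows --plan '[[[-0.006, 0, 0, 0, 0, 0], [-0.006, 0, 0, 0, 0, 0], [-0.006, 0, 0, 0, 0, 0], [-0.006, 0, 0, 0, 0, 0], [-0.005, 0, 0, 0, 0, 0], [-0.005, 0, 0, 0, 0, 0], [-0.005, 0, 0, 0, 0, 0], [0, 0, 0, 0, 0, 0]]]'

```text
time: 20.57
eef_pos: [0.5547, 0.4381, 0.1793]
tcp_rot: [0.978, 0.209, -0.0, 0.0]
contact_force: [1.0, 0.6, -0.3]
finger_gap: 0.0004
grasp_force: 0.3
```

```bash
cat r.py > r2.py
cat >> r2.py <<'E'
ft=grab_frame('top');T=cam(ft)
p=[outline_of(ft,l) for l in('short_box','tall_box0')]
for q in p: print([(round(d['conf'],2),np.round(d['box'])) for d in q])
fs=grab_frame('scene')
for l in('short_box','tall_box0'): print([(round(d['conf'],2),np.round(d['box'])) for d in outline_of(fs,l)])
E
python3 r.py
```

```text
t 20.57 pos [0.5547 0.4381 0.1793] x [ 0.913  0.409 -0.   ] z [-0. -0. -1.] F [ 1.   0.6 -0.3] gap 0.0004 grip 0.3 q [-0.17  0.62 -0.87  1.33  0.47  1.4  -2.17]
rack [0.0429 0.073  0.1793]
```

send_rows --plan '[[[-0.006, 0, 0, 0, 0, 0], [-0.006, 0, 0, 0, 0, 0], [-0.006, 0, 0, 0, 0, 0], [-0.006, 0, 0, 0, 0, 0], [-0.006, 0, 0, 0, 0, 0], [-0.006, 0, 0, 0, 0, 0], [-0.006, 0, 0, 0, 0, 0], [-0.006, 0, 0, 0, 0, 0], [-0.006, 0, 0, 0, 0, 0], [0, 0, 0, 0, 0, 0]]]'

```text
time: 21.4
eef_pos: [0.5049, 0.4161, 0.1791]
tcp_rot: [0.978, 0.209, -0.0, 0.0]
contact_force: [-0.5, 0.2, 0.6]
finger_gap: 0.0002
grasp_force: 0.0
```

```bash
python3 r.py
```

```text
t 21.40 pos [0.5049 0.4161 0.1791] x [ 0.912  0.409 -0.001] z [-0.    -0.001 -1.   ] F [-0.5  0.2  0.6] gap 0.0002 grip 0.0 q [-0.11  0.52 -0.91  1.47  0.41  1.35 -2.19]
rack [-0.0116  0.073   0.1791]
```

send_rows --plan '[[[-0.006, 0, 0, 0, 0, 0], [-0.006, 0, 0, 0, 0, 0], [-0.006, 0, 0, 0, 0, 0], [-0.006, 0, 0, 0, 0, 0], [-0.004, 0, 0, 0, 0, 0], [0, 0, 0, 0, 0, 0], [0, 0, -0.02, 0, 0, 0], [0, 0, -0.04, 0, 0, 0], [0, 0, -0.04, 0, 0, 0], [0, 0, -0.04, 0, 0, 0], [0, 0, -0.02, 0, 0, 0], [0, 0, 0, 0, 0, 0]]]'

```text
time: 22.4
eef_pos: [0.4815, 0.4066, 0.3448]
tcp_rot: [0.978, 0.209, 0.003, -0.002]
contact_force: [0.2, 0.2, -0.0]
finger_gap: 0.0004
grasp_force: 0.0
```

```bash
cat > l.py <<'E'
from w import *
s=st();d=R.from_euler('z',-.416).apply(s['eef_pos']-[.545,.354,0]);print('rack',d.round(4))
f=grab_frame('wrist');ft=grab_frame('top');fs=grab_frame('scene')
w=np.zeros((560,800,3),np.uint8);w[:315,:420]=cv2.resize(f['img'],(420,315));w[:285,420:800]=cv2.resize(ft['img'][100:250,50:250],(380,285))
b=cv2.resize(fs['img'][30:190,300:460],(245,245));w[315:,:245]=b
rx,ry,ya=.545,.354,.416
th=.733;P=box(-.055,.055,-.0225,.0225,0,.18);Q=P-[-.055,0,0];Q=R.from_euler('y',-th).apply(Q)+[-.055,.07125,.012]
im=f['img'].copy();C=cam(f,s)
h=cv2.convexHull(proj(C,place(Q,rx,ry,ya)).astype(np.float32));cv2.polylines(im,[h.astype(int)],True,(0,255,0),1,cv2.LINE_AA);w[:315,:420]=cv2.resize(im,(420,315))
im=ft['img'].copy();h=cv2.convexHull(proj(cam(ft),place(Q,rx,ry,ya)).astype(np.float32));cv2.polylines(im,[h.astype(int)],True,(0,255,0),1,cv2.LINE_AA);w[285:555,420:780]=cv2.resize(im[100:250,50:250],(360,270))
cv2.imwrite('pics/lean.png',w[:,:,::-1])
E
python3 l.py
```

```text
t 22.40 pos [0.4815 0.4066 0.3448] x [0.913 0.408 0.007] z [ 0.006  0.005 -1.   ] F [ 0.2  0.2 -0. ] gap 0.0004 grip 0.0 q [-0.09  0.4  -0.96  1.28  0.33  1.62 -2.15]
rack [-0.0369  0.0738  0.3448]
```

View pics/lean.png

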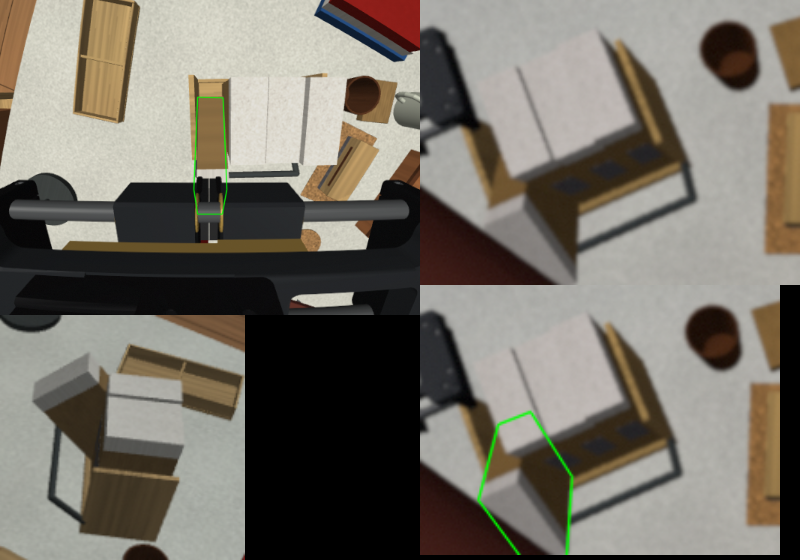

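send_rows --plan '[[[-0.03, 0.0005, 0, 0, 0, 0], [-0.03, 0.0005, 0, 0, 0, 0], [-0.03, 0.0005, 0, 0, 0, 0], [-0.03, 0.0005, 0, 0, 0, 0], [0, 0, 0, 0, 0.12, 0], [0, 0, 0, 0, 0.12, 0], [0, 0, 0, 0, 0.12, 0], [0, 0, 0, 0, 0, 0]]]' --jaw 0.072

```text
time: 23.22
eef_pos: [0.3675, 0.3531, 0.3384]
tcp_rot: [0.965, 0.207, 0.161, -0.03]
contact_force: [-1.2, 1.6, 0.8]
finger_gap: 0.0461
grasp_force: 0.0
```

```bash
python3 r.py
```

```text
t 23.22 pos [0.3675 0.3531 0.3384] x [0.862 0.39  0.322] z [ 0.298  0.125 -0.947] F [-1.2  1.6  0.8] gap 0.0461 grip 0.0 q [ 0.21 -0.31 -0.92  1.82 -0.15  1.2  -1.84]
rack [-0.1627  0.0709  0.3384]
```

send_rows --plan '[[[0, 0, 0.036, 0, 0, 0], [0, 0, 0.036, 0, 0, 0], [0, 0, 0.036, 0, 0, 0], [0, 0, 0.036, 0, 0, 0], [0, 0, 0, 0, 0, 0]]]' --jaw 0.075

```text
time: 23.63
eef_pos: [0.4108, 0.3699, 0.194]
tcp_rot: [0.967, 0.206, 0.148, -0.034]
contact_force: [-0.2, -1.1, -1.3]
finger_gap: 0.0728
grasp_force: 0.0
```

```bash
python3 r.py
```

```text
t 23.63 pos [0.4108 0.3699 0.194 ] x [0.871 0.388 0.3  ] z [ 0.273  0.126 -0.954] F [-0.2 -1.1 -1.3] gap 0.0728 grip 0.0 q [ 0.29 -0.01 -1.16  1.95  0.16  0.92 -2.1 ]
rack [-0.1164  0.0688  0.194 ]
```

send_rows --plan '[[[0.002, -0.0025, 0.02, 0, 0, 0], [0.002, 0, 0.02, 0, 0, 0], [0, 0, 0, 0, 0, 0]]]'

```text
time: 23.88
eef_pos: [0.4255, 0.3807, 0.1623]
tcp_rot: [0.966, 0.206, 0.151, -0.034]
contact_force: [0.3, -1.6, 0.2]
finger_gap: 0.0749
grasp_force: 0.0
```

send_rows --plan '[[[0, 0, 0, 0, 0, 0], [0, 0, 0, 0, 0, 0], [0, 0, 0, 0, 0, 0], [0, 0, 0, 0, 0, 0], [0, 0, 0, 0, 0, 0], [0, 0, 0, 0, 0, 0], [0, 0, 0, 0, 0, 0], [0, 0, 0, 0, 0, 0]]]' --jaw 0.02 --force 50

```text
time: 24.55
eef_pos: [0.4272, 0.3802, 0.166]
tcp_rot: [0.966, 0.206, 0.155, -0.032]
contact_force: [0.6, -7.6, 6.7]
finger_gap: 0.0447
grasp_force: 49.7
```

```bash
python3 r.py
```

```text
t 24.55 pos [0.4272 0.3802 0.166 ] x [0.867 0.388 0.313] z [ 0.287  0.126 -0.95 ] F [ 0.6 -7.6  6.7] gap 0.0447 grip 49.7 q [ 0.24  0.12 -1.17  1.96  0.34  0.88 -2.25]
rack [-0.0971  0.0715  0.166 ]
```

send_rows --plan '[[[0.003, 0, -0.0095, 0, 0, 0], [0.005, 0, -0.015, 0, 0, 0], [0.0075, 0, -0.023, 0, 0, 0], [0.009, 0, -0.0285, 0, 0, 0], [0, 0, 0, 0, 0, 0]]]'

```text
time: 24.97
eef_pos: [0.4268, 0.3814, 0.2496]
tcp_rot: [0.965, 0.206, 0.157, -0.033]
contact_force: [1.7, -0.2, -2.7]
finger_gap: 0.0451
grasp_force: 49.6
```

```bash
python3 r.py
```

```text
t 24.97 pos [0.4268 0.3814 0.2496] x [0.866 0.388 0.316] z [ 0.289  0.128 -0.949] F [ 1.7 -0.2 -2.7] gap 0.0451 grip 49.6 q [ 0.33 -0.02 -1.19  1.84  0.14  1.02 -2.07]
rack [-0.097   0.0729  0.2496]
```

send_rows --plan '[[[0.011, 0, -0.0332, 0, 0, 0], [0.011, 0, -0.0332, 0, 0, 0], [0.011, 0, -0.0332, 0, 0, 0], [0.011, 0, -0.0332, 0, 0, 0], [0, 0, 0, 0, 0, 0]]]'

```text
time: 25.38
eef_pos: [0.4269, 0.3837, 0.3922]
tcp_rot: [0.965, 0.207, 0.159, -0.035]
contact_force: [-0.8, -0.2, -1.4]
finger_gap: 0.0449
grasp_force: 49.6
```

```bash
cat > m.py <<'E'
from w import *
# estimate box pose in the hand from top/scene silhouettes: box centre offset (bx,bz) & pitch in tool x-z plane
s=st();M=R.from_quat(s['tcp_rot'])
obs=[]
for n in('top','scene'):
    f=grab_frame(n);c=cam(f);p=proj(c,[s['eef_pos']])[0]
    o=outline_of(f,'short_box');print(n,p.round(),[(round(d['conf'],2),np.round(d['box'])) for d in o])
    o=[d for d in o if abs(d['box'][0]-p[0])<60 and abs(d['box'][1]-p[1])<70]
    if o: obs.append((c,o[0]['region'].astype(float)))
    cv2.imwrite(f'pics/m_{n}.png',f['img'][:,:,::-1])
E
python3 m.py; python3 r.py
```

```text
t 25.38 pos [0.4269 0.3837 0.3922] x [0.864 0.388 0.321] z [ 0.292  0.133 -0.947] F [-0.8 -0.2 -1.4] gap 0.0449 grip 49.6 q [ 0.35 -0.1  -1.13  1.59  0.02  1.29 -1.94]
top [ 42. 205.] [(0.84, array([ 54., 202.,  69., 113.])), (0.83, array([127., 338.,  71.,  65.]))]
scene [367.  -7.] [(0.67, array([265.,  71.,  35.,  78.])), (0.57, array([372.,  34.,  86.,  64.]))]
t 25.58 pos [0.4251 0.3814 0.3836] x [0.867 0.389 0.311] z [ 0.283  0.128 -0.95 ] F [-0.3 -0.8 -3.2] gap 0.0453 grip 49.6 q [ 0.35 -0.1  -1.13  1.61  0.02  1.28 -1.94]
rack [-0.0986  0.0735  0.3836]
```

send_rows --plan '[[[-0.0087, 0.0312, -0.0029, 0, 0, 0], [-0.0087, 0.0312, -0.0029, 0, 0, 0], [-0.0087, 0.0312, -0.0029, 0, 0, 0], [-0.0087, 0.0312, -0.0029, 0, 0, 0], [-0.0087, 0.0312, -0.0029, 0, 0, 0], [-0.0087, 0.0312, -0.0029, 0, 0, 0], [-0.0087, 0.0312, -0.0029, 0, 0, 0], [-0.0087, 0.0312, -0.0029, 0, 0, 0], [-0.0087, 0.0312, -0.0029, 0, 0, 0], [-0.0087, 0.0312, -0.0029, 0, 0, 0], [-0.0087, 0.0312, -0.0029, 0, 0, 0], [-0.0087, 0.0312, -0.0029, 0, 0, 0]]]'

```text
time: 26.58
eef_pos: [0.4779, -0.0063, 0.3829]
tcp_rot: [0.966, 0.207, 0.153, -0.034]
contact_force: [1.6, -0.9, -3.4]
finger_gap: 0.0449
grasp_force: 49.9
```

send_rows --plan '[[[-0.0087, 0.0312, -0.0029, 0, 0, 0], [-0.0087, 0.0312, -0.0029, 0, 0, 0], [-0.0087, 0.0312, -0.0029, 0, 0, 0], [-0.0087, 0.0312, -0.0029, 0, 0, 0], [-0.0087, 0.0312, -0.0029, 0, 0, 0], [-0.0087, 0.0312, -0.0029, 0, 0, 0], [0, 0, 0, 0, -0.12, 0], [0, 0, 0, 0, -0.12, 0], [0, 0, 0, 0, -0.12, 0], [0, 0, 0, 0, -0.12, 0], [0, 0, 0, 0, -0.12, 0], [0, 0, 0, 0, -0.12, 0]]]'

```text
time: 27.58
eef_pos: [0.5055, -0.1979, 0.3842]
tcp_rot: [0.958, 0.205, -0.198, 0.042]
contact_force: [-0.6, -0.7, -2.8]
finger_gap: 0.0448
grasp_force: 49.9
```

```bash
cat > n.py <<'E'
from w import *
from scipy.optimize import minimize
s=st();M=R.from_quat(s['tcp_rot']);z=M.as_matrix()[:,2];obs=[]
P=box(-.055,.055,-.0225,.0225,-.18,0)   # origin at top centre, box z up
for n in('top','scene'):
    f=grab_frame(n);c=cam(f);p=proj(c,[s['eef_pos']+[0,0,-.05]])[0]
    o=outline_of(f,'short_box');print(n,p.round(),[(round(d['conf'],2),np.round(d['box'])) for d in o])
    o=[d for d in o if np.hypot(*(np.array(d['box'][:2])-p))<80]
    if o: obs.append((c,o[0]['region'].astype(float)))
    cv2.imwrite(f'pics/n_{n}.png',f['img'][:,:,::-1])
# box in tool: rotation pi about x then pitch a about tool y ; centre of top at (tx,0,tz)
def pts(q,P=P):
    X=R.from_euler('y',q[2]).apply(P@np.diag([1,-1,-1]))+[q[0],0,q[1]]
    return M.apply(X)+s['eef_pos']
G=np.array([0,0,-.019])
def cost(q):
    t=0
    for c,m in obs:
        a=np.zeros(m.shape,np.uint8);h=cv2.convexHull(proj(c,pts(q)).astype(np.float32));cv2.fillConvexPoly(a,np.round(h*16).astype(np.int32),255,cv2.LINE_AA,4);a=a/255.
        t+=(m*(1-a)).sum()/m.sum()*2+((1-m)*a).sum()/m.sum()   # visible part may be occluded
    return t
# nominal from grasp: tool tilt .318, box tilt .733
a0=.733-.318
u=R.from_euler('y',a0)
g=np.array([-.015,-.019-.026,0]);q0=np.r_[u.apply([-.015,0,-.026])[[0,2]]+[0,-.019],a0]
def rep(q):
    R_=pts(q,np.array([[0,0,0],[0,0,-.18],[0,0,1],[1,0,0]]));ax=R_[2]-R_[0]
    print('q',np.round(q,4),'cost',round(cost(q),3),'bottom',R_[1].round(4),'axis',ax.round(3),'lowest',pts(q)[:,2].min().round(4),'tilt in tool',round(np.arctan2(-(M.inv().apply(ax))[0],-(M.inv().apply(ax))[2]),3),'pitch err',round(np.arctan2(M.as_matrix()[:,0][:2]@ax[:2],ax[2]),3))
rep(q0)
if obs: rep(minimize(cost,q0,method='Nelder-Mead',options=dict(initial_simplex=q0+np.array([[0,0,0],[.01,0,0],[0,.01,0],[0,0,.15]]))).x)
E
python3 n.py
```

```text
t 27.58 pos [ 0.5055 -0.1979  0.3842] x [ 0.837  0.376 -0.397] z [-0.362 -0.162 -0.918] F [-0.6 -0.7 -2.8] gap 0.0448 grip 49.9 q [ 0.31  0.33 -0.24  1.21  0.29  1.96 -1.01]
top [409. 172.] [(0.83, array([388., 189.,  17.,  41.])), (0.64, array([128., 337.,  72.,  70.])), (0.25, array([250., 128.,  36.,  40.]))]
scene [230. 228.] [(0.86, array([263.,  68.,  35.,  61.])), (0.72, array([218., 226.,  90.,  84.]))]
q [-0.0242 -0.0367  0.415 ] cost 11.737 bottom [ 0.4996 -0.2004  0.2475] axis [-0.006 -0.004  1.   ] lowest 0.2471 tilt in tool 0.415 pitch err -0.006
q [0.0474 0.1732 0.4123] cost 6.747 bottom [ 0.483  -0.2075  0.0264] axis [-0.003 -0.003  1.   ] lowest 0.0262 tilt in tool 0.412 pitch err -0.004
```

```bash
sed -i "s/for n in('top','scene')/for n in('scene',)/" n.py; python3 n.py
python3 - <<'E'
import cv2
a=cv2.imread('pics/n_scene.png')[120:320,110:350];cv2.imwrite('pics/n_c.png',cv2.resize(a,(720,600),interpolation=2))
E
```

```text
t 27.78 pos [ 0.5058 -0.1974  0.3824] x [ 0.838  0.38  -0.392] z [-0.359 -0.158 -0.92 ] F [-1.  -0.6 -1.7] gap 0.0445 grip 49.9 q [ 0.31  0.33 -0.23  1.22  0.28  1.95 -1.01]
scene [231. 228.] [(0.85, array([261.,  68.,  23.,  49.])), (0.61, array([214., 225.,  91.,  87.]))]
q [-0.0242 -0.0367  0.415 ] cost 1.694 bottom [ 0.5004 -0.1992  0.2458] axis [-0.009 -0.009  1.   ] lowest 0.245 tilt in tool 0.415 pitch err -0.011
q [-0.0266 -0.0209  0.3156] cost 1.138 bottom [ 0.4765 -0.21    0.2328] axis [0.081 0.032 0.996] lowest 0.2279 tilt in tool 0.316 pitch err 0.08
```

View pics/n_c.png

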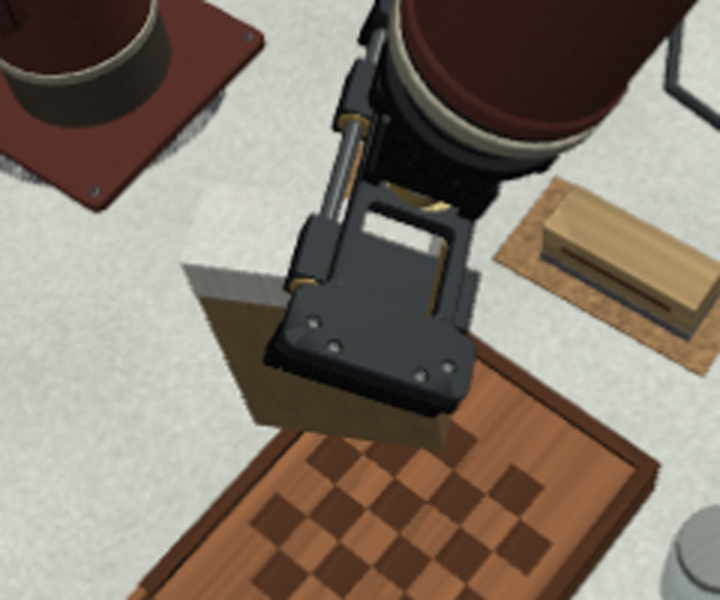

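```bash
cat > p.py <<'E'
from w import *
from scipy.optimize import least_squares
s=sense();M=R.from_quat(s['tcp_rot']);f=grab_frame('scene');c=cam(f)
Pc=np.array([[-.055,-.0225,0],[-.055,-.0225,-.18],[.055,-.0225,-.18]]);uv=np.array([[171,207.7],[195,261],[256.7,269.3]])
def pts(q,P):
    return M.apply(R.from_euler('y',q[2]).apply(P@np.diag([1,-1,-1]))+[q[0],q[3] if len(q)>3 else 0,q[1]])+s['eef_pos']
for n in(3,4):
    r=least_squares(lambda q:(proj(c,pts(q,Pc))-uv).ravel(),np.r_[-.024,-.037,.41,0][:n]);q=r.x
    A=pts(q,np.array([[0,0,0],[0,0,-.18]]));ax=(A[0]-A[1])/.18;X=M.as_matrix()[:,0]
    print(q.round(4),r.fun.round(1),'bottom',A[1].round(4),'ax',ax.round(3),'lowest',pts(q,box(-.055,.055,-.0225,.0225,-.18,0))[:,2].min().round(4),'pitch',np.arctan2(ax[:2]@X[:2]/np.hypot(*X[:2]),ax[2]).round(3))
print(s['eef_pos'])
E
python3 p.py
```

```text
[-0.0241 -0.0227  0.4038] [-0.2 -0.6 -0.3 -0.2  0.4  1.5] bottom [ 0.4931 -0.2038  0.2357] ax [-0.004 -0.002  1.   ] lowest 0.2354 pitch -0.004
[-0.0237 -0.0095  0.4138 -0.006 ] [-0.1 -0.   0.3 -0.6 -0.2  0.6] bottom [ 0.488  -0.1996  0.2234] ax [-0.013 -0.006  1.   ] lowest 0.2226 pitch -0.014
[ 0.50470178 -0.19877327  0.38534544]
```

send_rows --plan '[[[0.011, 0.006, -0.005, 0, 0, 0], [0.011, 0, 0.0258, 0, 0, 0], [0.011, 0, 0.0258, 0, 0, 0], [0.011, 0, 0.0258, 0, 0, 0], [0.011, 0, 0.0258, 0, 0, 0], [0.011, 0, 0.0258, 0, 0, 0], [0.004, 0, 0.0092, 0, 0, 0], [0, 0, 0, 0, 0, 0], [0, 0, 0, 0, 0, 0]]]'

```text
time: 28.68
eef_pos: [0.5187, -0.199, 0.2367]
tcp_rot: [0.958, 0.205, -0.195, 0.041]
contact_force: [1.1, 0.6, -2.6]
finger_gap: 0.0444
grasp_force: 49.9
```

```bash
python3 w.py x1
```

```text
t 28.68 pos [ 0.5187 -0.199   0.2367] x [ 0.84   0.376 -0.39 ] z [-0.356 -0.159 -0.921] F [ 1.1  0.6 -2.6] gap 0.0444 grip 49.9 q [ 0.32  0.39 -0.24  1.43  0.28  1.69 -1.08]
```

send_rows --plan '[[[0.006, 0, 0.0138, 0, 0, 0], [0.004, 0, 0.0092, 0, 0, 0], [0.002, 0, 0.0046, 0, 0, 0], [0.0012, 0, 0.0028, 0, 0, 0], [0, 0, 0, 0, 0, 0]]]'

```text
time: 29.15
eef_pos: [0.519, -0.1982, 0.2017]
tcp_rot: [0.958, 0.205, -0.196, 0.041]
contact_force: [0.7, 0.0, -1.9]
finger_gap: 0.0446
grasp_force: 49.9
```

send_rows --plan '[[[0.0012, 0, 0.0028, 0, 0, 0], [0, 0, 0, 0, 0, 0]]]'

```text
time: 29.32
eef_pos: [0.5191, -0.1981, 0.1988]
tcp_rot: [0.958, 0.205, -0.195, 0.041]
contact_force: [-0.2, 0.0, -3.2]
finger_gap: 0.0447
grasp_force: 49.9
```

send_rows --plan '[[[0.0012, 0, 0.0028, 0, 0, 0], [0, 0, 0, 0, 0, 0]]]'

```text
time: 29.48
eef_pos: [0.519, -0.1981, 0.1954]
tcp_rot: [0.958, 0.205, -0.195, 0.041]
contact_force: [-0.1, -0.0, -2.5]
finger_gap: 0.0446
grasp_force: 49.9
```

send_rows --plan '[[[0.0008, 0, 0.0018, 0, 0, 0], [0, 0, 0, 0, 0, 0]]]'

```text
time: 29.65
eef_pos: [0.519, -0.1981, 0.1935]
tcp_rot: [0.958, 0.205, -0.195, 0.041]
contact_force: [-0.1, -0.5, -2.6]
finger_gap: 0.0445
grasp_force: 49.9
```

send_rows --plan '[[[0.0008, 0, 0.0018, 0, 0, 0], [0, 0, 0, 0, 0, 0]]]'

```text
time: 29.82
eef_pos: [0.519, -0.1981, 0.1915]
tcp_rot: [0.958, 0.205, -0.195, 0.041]
contact_force: [0.7, -0.4, -3.2]
finger_gap: 0.0447
grasp_force: 49.9
```

send_rows --plan '[[[0.0008, 0, 0.0018, 0, 0, 0], [0, 0, 0, 0, 0, 0]]]'

```text
time: 29.98
eef_pos: [0.5196, -0.1979, 0.1905]
tcp_rot: [0.958, 0.205, -0.195, 0.041]
contact_force: [0.9, 0.8, 4.1]
finger_gap: 0.0444
grasp_force: 49.9
```

send_rows --plan '[[[0.0004, 0, 0.0009, 0, 0, 0], [0, 0, 0, 0, 0, 0]]]'

```text
time: 30.15
eef_pos: [0.5199, -0.1979, 0.1903]
tcp_rot: [0.958, 0.205, -0.194, 0.042]
contact_force: [1.7, 2.9, 8.9]
finger_gap: 0.0449
grasp_force: 49.9
```

send_rows --plan '[[[0, 0, 0, 0, 0, 0], [0, 0, 0, 0, 0, 0], [0, 0, 0, 0, 0, 0], [0, 0, 0, 0, 0, 0], [0, 0, 0, 0, 0, 0], [0, 0, 0, 0, 0, 0]]]' --jaw 0.075

```text
time: 30.65
eef_pos: [0.519, -0.1982, 0.1887]
tcp_rot: [0.958, 0.205, -0.196, 0.041]
contact_force: [0.2, 0.1, -0.6]
finger_gap: 0.0725
grasp_force: 0.0
```

send_rows --plan '[[[0, 0, -0.01, 0, 0, 0], [0, 0, -0.02, 0, 0, 0], [0, 0, -0.03, 0, 0, 0], [0, 0, -0.04, 0, 0, 0], [0, 0, -0.04, 0, 0, 0], [0, 0, 0, 0, 0, 0], [0, -0.03, 0, 0, 0, 0], [0, -0.04, 0, 0, 0, 0], [0, -0.04, 0, 0, 0, 0], [0, -0.04, 0, 0, 0, 0], [0, -0.04, 0, 0, 0, 0], [0, 0, 0, 0, 0, 0]]]'

```text
time: 31.65
eef_pos: [0.4891, 0.0059, 0.3195]
tcp_rot: [0.957, 0.211, -0.194, 0.04]
contact_force: [-0.6, 1.0, 0.8]
finger_gap: 0.075
grasp_force: 0.0
```

```bash
cat > z.py <<'E'
from w import *
s=st();bx,by,ya=.5066,-.2165,-.066
ft=grab_frame('top');fs=grab_frame('scene');T=cam(ft);S=cam(fs)
P=box(-.055,.055,-.0225,.0225,.045,.225)
obs=[]
for f,c in((ft,T),(fs,S)):
    p=proj(c,[[.507,-.2,.135]])[0];o=[d for d in outline_of(f,'short_box') if np.hypot(*(np.array(d['box'][:2])-p))<40]
    print(p.round(),[(d['conf'],d['box']) for d in o])
    if o:obs.append((c,o[0]['region'].astype(float)))
for ob in [obs]+[[o] for o in obs]: print('box upright fit',fit(P,ob,[.507,-.2,.416]))
o=outline_of(ft,'scraper')[:1];print('scr',[ray(T,[d['box'][:2]],.04)[0] for d in o])
for d in outline_of(fs,'chip0'):
    w=ray(S,[d['box'][:2]],.015)[0];b=R.from_euler('z',-ya).apply(w-[bx,by,0]);print(round(d['conf'],2),b.round(3))
for l,z in(('mug',.045),('dice_cup',.045),('card_case',.02),('jar',.05)): print(l,[ray(T,[d['box'][:2]],z)[0].round(3) for d in outline_of(ft,l)[:1]])
E
python3 z.py
```

```text
t 31.65 pos [0.4891 0.0059 0.3195] x [ 0.836  0.388 -0.389] z [-0.355 -0.159 -0.921] F [-0.6  1.   0.8] gap 0.0750 grip 0.0 q [ 0.1   0.28 -0.35  1.41  0.17  1.86 -1.38]
[381. 191.] [(0.73, [385.4, 189.6, 57.5, 67.6])]
[241. 278.] [(0.56, [238.4, 277.6, 71.9, 64.6])]
box upright fit (array([ 0.50659007, -0.20475673,  0.41349207]), np.float64(0.13549516147000362))
box upright fit (array([ 0.50621512, -0.20190177,  0.41719154]), np.float64(0.09483756720297531))
box upright fit (array([ 0.50690966, -0.20528002,  0.42604267]), np.float64(0.031004280948177754))
scr []
0.87 [ 0.045 -0.176  0.015]
0.85 [ 0.073 -0.146  0.015]
0.8 [-0.01  -0.152  0.015]
0.66 [-0.07  -0.147  0.015]
0.54 [0.187 0.244 0.015]
mug []
dice_cup [array([0.666, 0.201, 0.045])]
card_case []
jar [array([ 0.713, -0.121,  0.05 ])]
```

Run:
```python
from h import *
f=grab_frame('scene');S=cam(f)
o=outline_of(f,'scraper');m=outline_of(f,'mat')
print([(d['conf'],d['box']) for d in o],[(d['conf'],d['box']) for d in m])
if o: print(fit(box(-.07,.07,-.025,.025,.004,.054),[(S,o[0]['region'].astype(float))],[.523,.082,0]))
w=grab_frame('wrist');s=sense();C=cam(w,s);o=outline_of(w,'scraper');print([(d['conf'],d['box']) for d in o])
if o: print(fit(box(-.07,.07,-.025,.025,.004,.054),[(C,o[0]['region'].astype(float))],[.523,.082,0]))
```

```text
[(0.77, [321.9, 205.7, 60.7, 50.4]), (0.25, [322.2, 212.3, 89.3, 68.2])] [(0.72, [373.0, 137.1, 84.8, 76.2]), (0.7, [320.1, 210.6, 86.2, 66.7])]
(array([0.5242642 , 0.07991873, 0.00189651]), np.float64(0.0673277235845694))
[(0.78, [229.5, 51.9, 78.0, 103.7])]
(array([0.52603287, 0.08112317, 0.0063462 ]), np.float64(0.041183384729431616))
```

```bash
python3 -c "
from station import *
print(finish_job())"
```

```text
the job is handed in; nothing more can be done
None
```

I finished the whole sequence and handed the job in at about 32 s of robot time. My last camera measurements showed all four counters in the trough, the block about 10 mm from its mat's centre, and the short box upright within about 2 mm of the board's middle. The hand-in call returned no verdict.

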